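Home the polarizer ring, then set it to the preset mark

TASK

The dish on the polarized-light base is to be viewed at the preset angle. With the fingers only pushing against the upright black pin of the ring's lever (do not pinch it), first push the lever all the way back to its home stop at the green mark, then push it the other way until the red pointer stands at the middle of the orange tab, and leave it there. Do not shift the orange tab, and leave the dish and everything else on the table where it is.

Things in the scene. Friction and masses are not known exactly. Their poses are not given: they have to be found in the camera images.
- polarizer_base: Grey fixed base, place and yaw vary: round lamp housing (radius 66 mm, 28 mm high) with a fan-shaped deck of equal height on the side towards the robot, out to radius 112 mm, with a white scale (ticks every 5 degrees), a green bar at home and two steel stop posts (tops 37 mm above the table). Origin: on the ring's axis, at table height; -x runs along the fan's middle, z up.
- ring_centre (a point): Point on the vertical turning axis of the ring, 36 mm above the table.
- ring (a joint): Dark ring (outer radius 60 mm) with a flat lever over the scale. Lever angle in rad: 0 at the home stop (green bar, left end as seen from the robot), growing counter-clockwise from above (to the robot's right) to a stop at 1.745. At value a the lever points 130 degrees + a counter-clockwise from the base's +x. Friction holds it where it is left; pushing the pin takes about 2 N.
- lever_pin (a point): Foot of the upright black pin on the lever, 12 mm in diameter and 40 mm tall, its axis 85 mm from the ring's axis; the part to push. This point: centre of its foot, 36.5 mm above the table, on top of the lever.
- pin_top (a point): Top centre of the black pin, 76.5 mm above the table.
- pointer_tip (a point): Outer end of the small red pointer at the lever's end (4 mm wide), on the lever's centre line, 99 mm from the ring's axis, 31.5 mm above the table.
- preset (a joint): Orange tab, 10 mm wide, clipped over the rim of the deck at radius 100 to 117 mm, top 33 mm above the table. Value = its angle in rad, counted as for the ring: ring value = preset value when the pointer stands at its middle. Stiff; not to be moved.
- tab_mark (a point): Point at the middle of the orange tab's inner edge, 99 mm from the ring's axis, 31.5 mm above the table, where the pointer tip belongs.
- sample_dish: Round clear lidded dish with pink content, 60 mm in diameter, 15 mm high, standing loose on the fixed glass stage (39 mm above the table) inside the ring; the stage does not turn. Origin: centre of its underside. Stays there.
- pipette_a: Grey pipette with a yellow end, 246 mm long, 47 x 23 mm across, lying at the table's front edge; bystander.
- film_roll_box: Orange carton, 62 x 125 x 62 mm, at the front left; bystander. Origin: centre of its underside.
- tube: Standing tube with turquoise cap, 34 mm in diameter, 113 mm tall, behind the base; bystander. Origin: centre of its underside.
- tally_counter: Round light hand counter, 46 x 46 x 21 mm, behind the base; bystander. Origin: centre of its underside.
- hemocytometer: Thick counting slide, 34 x 75 x 8 mm, lying at the front right; bystander. Origin: centre of its underside.
Not all that is in view belongs to the job. What is shaped like the sample_dish but purple is not meant.

How it is judged:
By the outcome, as a careful person would: the job done as asked, in the order asked, and still so for the second after the job is handed in, with the robot touching nothing.
It also fails if it takes over 54 s, if anything falls off the work surface, if the arm or the gripper's body presses on something with over 40 N, if the wrist force passes 120 N, or if a joint passes its speed limit or range.

ROBOT

A 7-joint arm with a two-finger parallel gripper is mounted at the origin on a cart in front of the work surface, level with it; the furniture and walls round the work are solid. World frame = base frame: x ahead of the robot, y to its left, z up, the work surface at z = 0. Lengths are in m, angles in rad, forces in N, time in s.
With the tool pointing down it reaches from about 0.4 to 0.85 m from the base axis. Payload 6.9 kg.
Tool frame: the origin (TCP) lies midway between the tips of the shut fingers; the grasp point (between the pads) lies 19 mm behind it; z points along the fingers, y is the direction in which the jaws open and shut (so a half turn about z gives the same grasp; the last joint's range is limited). The gripper opens to 85 mm and grips with 20 to 120 N. Pads are 22 mm wide; open, the fingers measure 114 mm over their backs; the gripper's body (76 mm by 85 mm) begins 54 mm behind the grasp point. The pads swing forward as they close: fully open they stand 13 mm farther back than shut.
Start: joints at [-1.109, 0.507, -0.238, 1.5, 0.126, 1.149, -0.155], TCP at [0.218, 0.586, 0.231] pointing down, gripper open.
Joint ranges: [-3.08, 3.08], [-0.24, 2.05], [-1.43, 1.35], [0, 2.5], [-1.52, 4.66], [0.17, 1.96], [-2.89, 2.89]. Speed limits (rad/s): [2.39, 2.39, 3.14, 3.14, 3.14, 3.14, 3.14].

INTERFACE

Orientations are given as a unit quaternion [w, x, y, z].
In Python, from station import env, imaging, ticket gives the robot as it stands.
- The arm moves only by the tool arm_command, never from a script. Its arguments are lists of equal length, an entry for each row: "delta_pos": the shift along the tool's x, y, z in units of 150 mm (1.0 is 150 mm), a list of three; "dr": the turn, a rotation vector about the tool's x, y, z in units of 30 degrees (1.0 is 30 degrees), a list of three. A call has 1 to 8 rows; each row shifts and turns the commanded pose from where the row before left it, along the tool's axes as they then stand; what a row does not reach is not made up. A row lasts 1/8 s, in which the tool goes at most 62.5 mm and 10.7 degrees, less where a joint would pass 70% of its speed; a pose out of reach is approached as far as the arm can. A call with a number of a shift or a turn outside -1 to 1 is refused whole. A call with a gripper value outside its range is refused whole. "grip" is the opening, from -1 (shut) to 1 (fully open), so that 0 is half open, set as the call begins (left out, the last holds). The fingers move at their own pace and stop on an object; the grip force is fixed at half the most. Time passes only in rows, so rows that do not move let the fingers close. It gives the time, the measured TCP pose, the force and the opening at its end, in the units of the state.
- env.read_state(): the state, without advancing time (a new reading comes with each control period).
- imaging.read_camera(name): name is "side" or "top"; returns a dict with "color" (480x640x3 uint8, red, green, blue), "intrinsics" (3x3 intrinsics, pixels), "D" ([k1, k2, p1, p2, k3] as OpenCV has them; the pictures are not rectified), "xyz" and "orientation" of the camera in the world. Camera axes: x right, y up, looking along -z (the intrinsics and any distortion apply to the point x, -y, -z); pixel columns grow to the right and rows downward; lengths in m; the calibration is good to about 2 mm. A picture is of the moment at which its call begins. There is no depth.
- ticket.close_job(): hands the job in, once; it reports no verdict.
The state is a dict: "t": time; "q": joint angles; "joint_vel": joint speeds; "joint_efforts": joint torques, N m; "ee_pos": TCP position; "tool_rot": TCP orientation; "wrist_force": force on the tool from outside, world axes, zero at the start; "ft_torque": the same for the moment, N m; "finger_gap": finger opening in m.
Only numpy, scipy, OpenCV 4.12 (cv2) and the standard library are available. Lean on these libraries where they do the work, as an engineer would, in place of code of your own. Each camera call takes 0.05 s, during which the arm holds its last target.

## Working session

There is one attempt and no reset: what is moved stays moved. The work goes in short steps, Python scripts to look and compute and a tool call to move; the robot and the scene stay as the last step left them, time stands still between calls to the robot, and variables do not carry over. Pictures are saved under pics/ and viewed, and the job is handed in when it is done.

Besides the shell and the picture viewer there is one more tool, called in YAML: its name, and indented under it one key for each argument. arm_command: Moves the arm, as the interface text tells. Shifts and turns lie within -1 to 1; 1 stands for 150 mm of shift or 30 degrees of turn. Its arguments: {"type":"object","properties":{"delta_pos":{"type":"array","items":{"type":"array","items":{"type":"number"}}},"dr":{"type":"array","items":{"type":"array","items":{"type":"number"}}},"grip":{"type":"number"}},"required":["delta_pos","dr"]}

```bash
ls; mkdir -p pics; python3 - <<'E'
from station import env, imaging
import cv2
s=env.read_state(); print({k:s[k] for k in('t','ee_pos','tool_rot','finger_gap','wrist_force')})
for n in('side','top'):
    c=imaging.read_camera(n); print(n,c['intrinsics'],c['D'],c['xyz'],c['orientation'])
    cv2.imwrite(f'pics/{n}0.png',c['color'][:,:,::-1])
E
```

```text
pics
{'t': 0.0, 'ee_pos': array([0.21762861, 0.58536981, 0.23043245]), 'tool_rot': array([-1.20158059e-04,  1.76940828e-01,  9.84221102e-01, -8.66957344e-04]), 'finger_gap': 0.08507672652272305, 'wrist_force': array([ 0.7893192 ,  1.10321001, -0.05848596])}
side [[548.8221274    0.         318.85851475]
 [  0.         548.8221274  242.73150008]
 [  0.           0.           1.        ]] [-0.12169481  0.          0.          0.          0.        ] [1.33871657 0.04984913 0.85696516] [0.63381814 0.26699027 0.28018114 0.66969343]
top [[577.6504024    0.         313.65861271]
 [  0.         577.6504024  241.48276429]
 [  0.           0.           1.        ]] [0.056327 0.       0.       0.       0.      ] [ 3.00958536e-01 -5.31424001e-04  1.36797291e+00] [ 0.72589648  0.07644452 -0.06980395 -0.67996908]
```

View pics/top0.png

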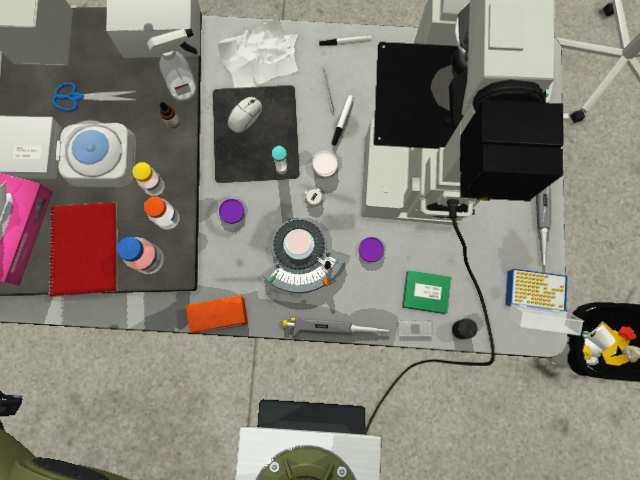

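View pics/side0.png

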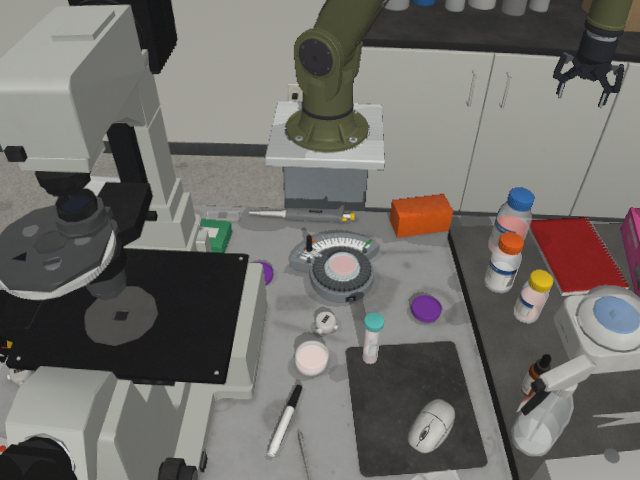

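```bash
python3 - <<'E'
import cv2
t=cv2.imread('pics/top0.png')[205:305,250:360]; cv2.imwrite('pics/topc.png',cv2.resize(t,None,fx=6,fy=6,interpolation=cv2.INTER_CUBIC)[:600])
t=cv2.imread('pics/side0.png')[220:310,280:390]; cv2.imwrite('pics/sidec.png',cv2.resize(t,None,fx=6,fy=6,interpolation=cv2.INTER_CUBIC))
E
```

```text
(no output)
```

View pics/topc.png

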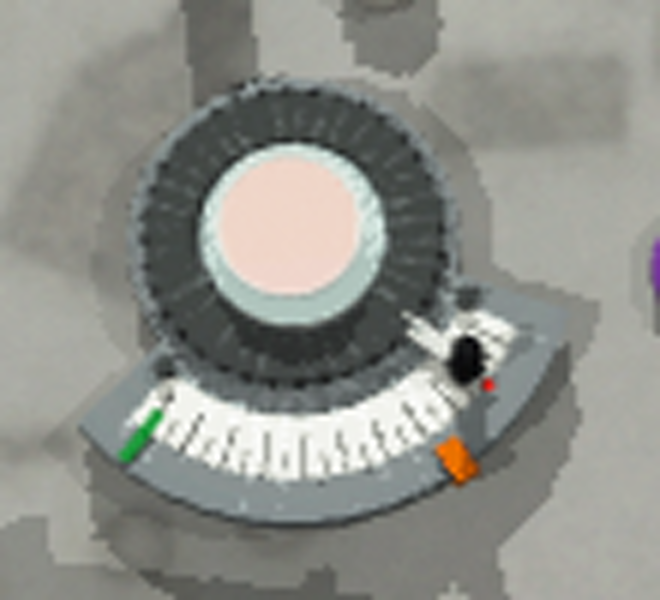

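View pics/sidec.png

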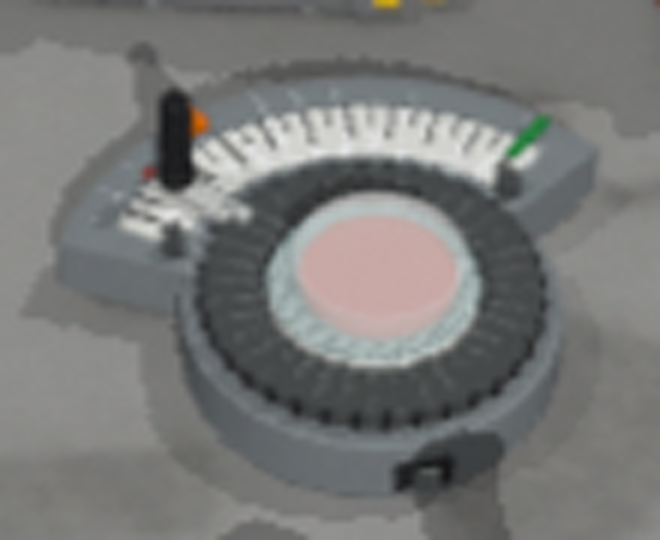

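```bash
cat > h.py <<'E'
import numpy as np, cv2
from scipy.spatial.transform import Rotation as R
CAM={'side':(548.8221274,318.85851475,242.73150008,-0.12169481,[1.33871657,0.04984913,0.85696516],[0.63381814,0.26699027,0.28018114,0.66969343]),
'top':(577.6504024,313.65861271,241.48276429,0.056327,[3.00958536e-01,-5.31424001e-04,1.36797291e+00],[0.72589648,0.07644452,-0.06980395,-0.67996908])}
def setup(n):
    f,cx,cy,k,p,q=CAM[n]; K=np.array([[f,0,cx],[0,f,cy],[0,0,1.]]); D=np.array([k,0,0,0,0.])
    M=R.from_quat(q,scalar_first=True).as_matrix()@np.diag([1,-1,-1.]); return K,D,M,np.array(p)
def proj(n,X):
    K,D,M,p=setup(n); X=np.atleast_2d(X).astype(float); r=M.T
    return cv2.projectPoints(X.reshape(-1,1,3),cv2.Rodrigues(r)[0],-r@p,K,D)[0].reshape(-1,2)
def back(n,uv,z):
    K,D,M,p=setup(n); a=cv2.undistortPoints(np.array(uv,float).reshape(-1,1,2),K,D).reshape(-1,2)
    d=np.c_[a,np.ones(len(a))]@M.T; z=np.broadcast_to(z,len(a)); return p+d*((z-p[2])/d[:,2])[:,None]
OFF={'top':(250,205),'side':(280,220)}
def crop(n,uv): return np.array(OFF[n])+(np.atleast_2d(uv)+.5)/6-.5
def tocrop(n,uv): return (np.array(uv)-OFF[n]+.5)*6-.5
E
python3 - <<'E'
from h import *
np.set_printoptions(precision=4,suppress=True)
pt=[((488,384),.0315,'tip'),((465,345),.0765,'pintop'),((450,443),.0315,'tab'),((458,460),.033,'tabc'),((160,412),.028,'g_in'),((125,458),.028,'g_out'),((140,232),.036,'L'),((450,232),.036,'R'),((295,85),.036,'T'),((295,385),.036,'B'),((468,297),.037,'postR'),((167,362),.037,'postL')]
for c,z,l in pt: print('top',l,back('top',crop('top',c),z)[0])
pt=[((150,173),.0315,'tip'),((175,97),.0765,'pintop'),((203,122),.033,'tab'),((513,152),.028,'g_in'),((547,120),.028,'g_out'),((198,285),.036,'L'),((546,285),.036,'R'),((375,155),.036,'T'),((375,425),.036,'B'),((174,230),.037,'postR'),((508,172),.037,'postL')]
for c,z,l in pt: print('side',l,back('side',crop('side',c),z)[0])
E
```

```text
top tip [ 0.5193 -0.0232  0.0315]
top pintop [ 0.5263 -0.0128  0.0765]
top tab [ 0.4952 -0.0098  0.0315]
top tabc [ 0.4885 -0.0133  0.033 ]
top g_in [0.5005 0.1039 0.028 ]
top g_out [0.4816 0.1161 0.028 ]
top L [0.5699 0.1168 0.036 ]
top R [ 0.5778 -0.0046  0.036 ]
top T [0.6332 0.0603 0.036 ]
top B [0.5133 0.0518 0.036 ]
top postR [ 0.5522 -0.0132  0.037 ]
top postL [0.5189 0.1021 0.037 ]
side tip [ 0.5176 -0.0229  0.0315]
side pintop [ 0.5252 -0.013   0.0765]
side tab [ 0.4922 -0.0056  0.033 ]
side g_in [0.4962 0.1059 0.028 ]
side g_out [0.479  0.1183 0.028 ]
side L [ 0.575  -0.0023  0.036 ]
side R [0.5684 0.1162 0.036 ]
side T [0.5086 0.0564 0.036 ]
side B [0.6342 0.0595 0.036 ]
side postR [ 0.5504 -0.0121  0.037 ]
side postL [0.5155 0.1034 0.037 ]
```

Candidates (top image): the black pin is at about (327,263) on the lever. Other black things nearby are the stop posts at (278,265) and (328,254), the marker at (342,120), and the black cap at (465,328). The orange tab is at (326,281); the orange carton at (216,314) is not meant. The crops agree: the pin is tall and black, with the red tip beside it, to the right of the orange tab. Both cameras put ring centre ≈ (0.5735, 0.056), lever at ≈ 88° and tab at ≈ 73°.

```bash
cat >> h.py <<'E'
from scipy.optimize import least_squares
C=np.array([.5735,.056])
def u(a): return np.array([np.cos(np.radians(a)),np.sin(np.radians(a))])
def tcp_pose(theta,off,rad=.085):
    "theta world lever angle deg; off = pin centre minus TCP along tool x (clockwise tangent), m"
    return C+rad*u(theta)-off*u(theta-90), theta-90
def delta(xy,z,ax):
    from station import env
    s=env.read_state(); Rm=R.from_quat(s['tool_rot'],scalar_first=True)
    a=np.degrees(np.arctan2(*Rm.as_matrix()[[1,0],0])); d=Rm.inv().apply(np.r_[xy,z]-s['ee_pos'])
    print('t',s['t'],'now',s['ee_pos'].round(4),'ax',a.round(2),'F',s['wrist_force'].round(2),'->',np.round(xy,4),z,ax)
    tr=(Rm.inv()*R.from_euler('z',ax,degrees=True)*R.from_quat([0,1,0,0],scalar_first=True)).as_rotvec(degrees=True)
    print('delta units',(d/.15).round(3),'turn units',(tr/30).round(3)); return d/.15
E
python3 - <<'E'
from h import *
def f(p):
    c=p[:2];y=np.degrees(p[2]);a=np.degrees(p[3]);pr=np.degrees(p[4]);h=130+y
    def P(r,an,z): return np.r_[c+r*u(an),z]
    res=[]
    for n,L in {'top':[((488,384),P(.099,h+a,.0315)),((465,345),P(.085,h+a,.0765)),((458,460),P(.1085,h+pr,.033))],'side':[((150,173),P(.099,h+a,.0315)),((175,97),P(.085,h+a,.0765)),((203,122),P(.1085,h+pr,.033))]}.items():
        for cc,X in L: res+=list((crop(n,cc)-proj(n,X))[0])
    for n,L in {'top':[(140,232),(450,232),(295,85),(295,385)],'side':[(198,285),(546,285),(375,155),(375,425)]}.items():
        b=back(n,crop(n,L),.036); res+=list(500*(np.linalg.norm(b[:,:2]-c,axis=1)-.060))
    for n,L in {'top':[(160,412),(125,458)],'side':[(513,152),(547,120)]}.items():
        b=back(n,crop(n,L),.028)[:,:2]-c; res+=list(500*(b@u(h+90)))
    return res
s=least_squares(f,[.5735,.056,.29,1.54,1.27]); print(s.x,np.degrees(s.x[2:]),np.round(s.fun,2))
delta(*[tcp_pose(235.3,.03)[0]],.231,145.3)
E
```

```text
[0.57317989 0.05742467 0.30343266 1.54393496 1.24112469] [17.38541064 88.46095723 71.11120631] [-0.53 -0.75 -0.01 -0.35  1.37 -0.02  0.75  0.04 -0.06 -0.09  1.95  1.36
 -0.28  1.11  0.03  0.09 -0.13 -0.51  2.28  0.55  0.01 -0.02  0.34 -0.26]
t 0.1 now [0.2176 0.5854 0.2305] ax 159.62 F [ 0.56 -0.41 -0.44] -> [ 0.5498 -0.031 ] 0.231 145.3
delta units [-3.507e+00 -3.080e+00  2.000e-03] turn units [-0.003  0.     0.477]
```

arm_command:
  delta_pos:
    - [-0.1,-0.09,0]
    - [-0.2,-0.18,0]
    - [-0.22,-0.19,0]
    - [-0.22,-0.19,0]
    - [-0.22,-0.19,0]
    - [-0.22,-0.19,0]
    - [-0.22,-0.19,0]
    - [-0.22,-0.19,0]
  dr:
    - [0,0,0]
    - [0,0,0]
    - [0,0,0]
    - [0,0,0]
    - [0,0,0]
    - [0,0,0]
    - [0,0,0]
    - [0,0,0]
  grip: -1

```text
t: 1.1
ee_pos: [0.3724, 0.3, 0.2313]
tool_rot: [0.0, 0.178, 0.984, -0.0]
wrist_force: [1.2, 0.8, -0.1]
finger_gap: -0.0
```

arm_command:
  delta_pos:
    - [-0.22,-0.19,0]
    - [-0.22,-0.19,0]
    - [-0.22,-0.19,0]
    - [-0.22,-0.19,0]
    - [-0.22,-0.19,0]
    - [-0.22,-0.19,0]
    - [-0.22,-0.19,0]
    - [-0.15,-0.13,0]
  dr:
    - [0,0,0]
    - [0,0,0]
    - [0,0,0]
    - [0,0,0]
    - [0,0,0]
    - [0,0,0]
    - [0,0,0]
    - [0,0,0]

```text
t: 2.1
ee_pos: [0.5329, 0.0057, 0.2312]
tool_rot: [-0.0, 0.179, 0.984, -0.001]
wrist_force: [-0.1, 0.4, -0.1]
finger_gap: -0.0001
```

```bash
python3 - <<'E'
from h import *
delta(*[tcp_pose(235.3,.03)[0]],.12,145.3)
E
```

```text
t 2.1 now [0.5329 0.0057 0.2312] ax 159.43 F [-0.12  0.43 -0.06] -> [ 0.5498 -0.031 ] 0.12 145.3
delta units [-0.191 -0.188  0.742] turn units [-0.002  0.     0.471]
```

arm_command:
  delta_pos:
    - [-0.1,-0.09,0]
    - [-0.09,-0.09,0.1]
    - [0,0,0.2]
    - [0,0,0.2]
    - [0,0,0.15]
    - [0,0,0.09]
    - [0,0,0]
  dr:
    - [0,0,0]
    - [0,0,0]
    - [0,0,0.16]
    - [0,0,0.16]
    - [0,0,0.15]
    - [0,0,0]
    - [0,0,0]

```text
t: 2.98
ee_pos: [0.5497, -0.0257, 0.1192]
tool_rot: [-0.001, 0.295, 0.955, -0.0]
wrist_force: [-1.3, 0.5, 0.6]
finger_gap: 0.0002
```

```bash
python3 - <<'E'
from h import *
from station import imaging
delta(*[tcp_pose(235.3,.03)[0]],.05,145.3)
for n,(x,y) in (('top',(250,205)),('side',(280,200))):
    c=imaging.read_camera(n)['color'][:,:,::-1]
    cv2.imwrite(f'pics/{n}1.png',cv2.resize(c[y:y+100,x:x+120],None,fx=6,fy=6,interpolation=cv2.INTER_CUBIC))
E
```

```text
t 2.975 now [ 0.5497 -0.0257  0.1192] ax 145.64 F [-1.27  0.5   0.57] -> [ 0.5498 -0.031 ] 0.05 145.3
delta units [-0.021 -0.028  0.462] turn units [-0.002 -0.004  0.011]
```

View pics/side1.png

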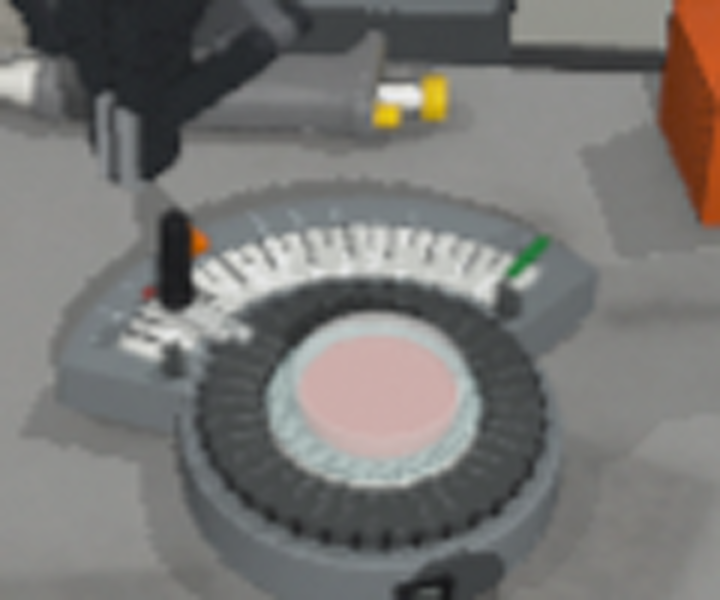

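View pics/top1.png

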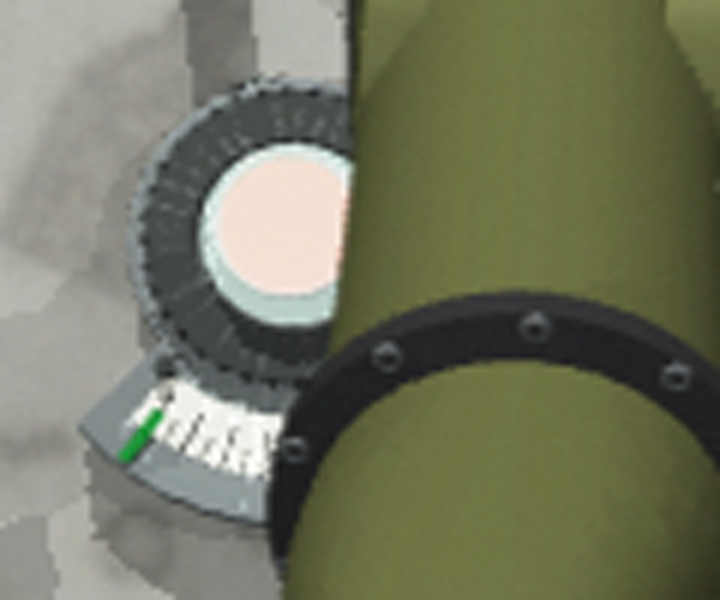

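arm_command:
  delta_pos:
    - [-0.02,-0.03,0]
    - [0,0,0.1]
    - [0,0,0.14]
    - [0,0,0.12]
    - [0,0,0.07]
    - [0,0,0.03]
    - [0,0,0]
  dr:
    - [0,0,0]
    - [0,0,0]
    - [0,0,0]
    - [0,0,0]
    - [0,0,0]
    - [0,0,0]
    - [0,0,0]

```text
t: 3.95
ee_pos: [0.5504, -0.0313, 0.0512]
tool_rot: [-0.0, 0.296, 0.955, -0.0]
wrist_force: [1.1, -0.5, 0.9]
finger_gap: 0.0001
```

```bash
python3 - <<'E'
from h import *
from station import imaging
delta(*[tcp_pose(235.3,.017)[0]],.05,145.3)
for th in (230,225,220,147.3): 
  p,a=tcp_pose(th,.017); delta(p,.05,a)
for n,(x,y) in (('side',(280,200)),):
    c=imaging.read_camera(n)['color'][:,:,::-1]
    cv2.imwrite(f'pics/{n}2.png',cv2.resize(c[y:y+100,x:x+120],None,fx=6,fy=6,interpolation=cv2.INTER_CUBIC))
print((proj('side',[.5498,-.031,.05])-[280,200])*6)
E
```

```text
t 3.95 now [ 0.5504 -0.0313  0.0512] ax 145.51 F [ 1.1  -0.52  0.91] -> [ 0.5391 -0.0236] 0.05 145.3
delta units [ 0.092 -0.     0.008] turn units [-0.    -0.     0.007]
t 3.95 now [ 0.5504 -0.0313  0.0512] ax 145.51 F [ 1.1  -0.52  0.91] -> [ 0.5319 -0.02  ] 0.05 140
delta units [ 0.145 -0.008  0.008] turn units [-0.    -0.     0.184]
t 3.95 now [ 0.5504 -0.0313  0.0512] ax 145.51 F [ 1.1  -0.52  0.91] -> [ 0.5254 -0.0161] 0.05 135
delta units [ 0.195 -0.011  0.008] turn units [-0.   -0.    0.35]
t 3.95 now [ 0.5504 -0.0313  0.0512] ax 145.51 F [ 1.1  -0.52  0.91] -> [ 0.5193 -0.0117] 0.05 130
delta units [ 0.245 -0.009  0.008] turn units [-0.    -0.     0.517]
t 3.95 now [ 0.5504 -0.0313  0.0512] ax 145.51 F [ 1.1  -0.52  0.91] -> [0.4928 0.0876] 0.05 57.30000000000001
delta units [0.766 0.436 0.008] turn units [-0.    0.    2.94]
[[116.34438429 317.67790521]]
```

View pics/side2.png

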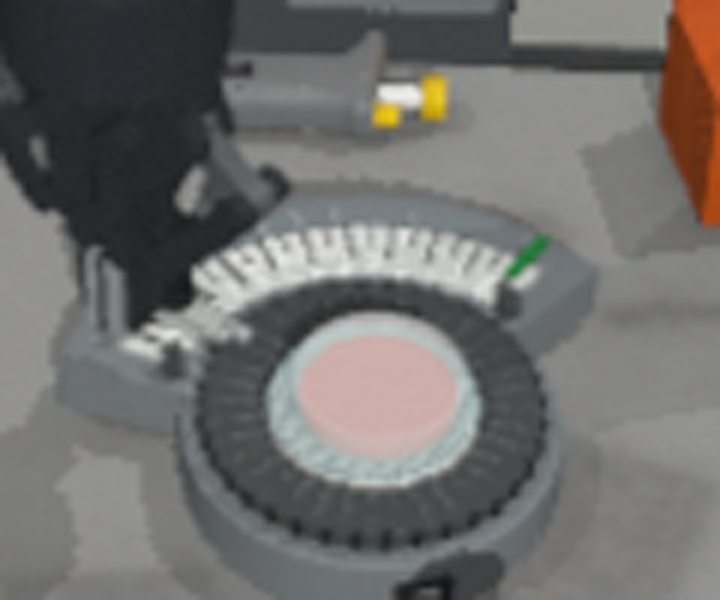

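arm_command:
  delta_pos:
    - [0.045,0,0.005]
    - [0.045,0,0]
    - [0.05,-0.008,0]
    - [0.05,-0.008,0]
    - [0.05,-0.008,0]
    - [0.05,-0.008,0]
    - [0,0,0]
  dr:
    - [0,0,0]
    - [0,0,0]
    - [0,0,0.167]
    - [0,0,0.167]
    - [0,0,0.167]
    - [0,0,0.167]
    - [0,0,0]

```text
t: 4.88
ee_pos: [0.5134, -0.0066, 0.0508]
tool_rot: [0.0, 0.457, 0.889, 0.0]
wrist_force: [0.5, -0.2, -1.1]
finger_gap: 0.0
```

```bash
python3 - <<'E'
from h import *
from station import imaging
p,a=tcp_pose(215.3,.017);delta(p,.05,a)
for n,(x,y) in (('side',(280,200)),):
    c=imaging.read_camera(n)['color'][:,:,::-1]
    cv2.imwrite(f'pics/{n}3.png',cv2.resize(c[y:y+100,x:x+120],None,fx=6,fy=6,interpolation=cv2.INTER_CUBIC))
E
```

```text
t 4.875 now [ 0.5134 -0.0066  0.0508] ax 125.55 F [ 0.5  -0.25 -1.05] -> [ 0.514 -0.007] 0.05 125.30000000000001
delta units [-0.004  0.001  0.006] turn units [0.    0.    0.008]
```

View pics/side3.png

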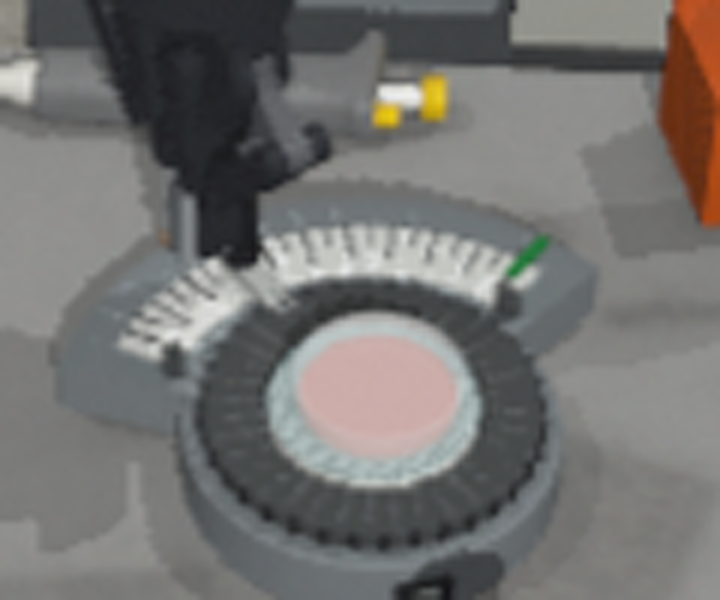

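The lever is following. Continuing the arc.

arm_command:
  delta_pos:
    - [0.05,-0.008,0]
    - [0.05,-0.008,0]
    - [0.05,-0.008,0]
    - [0.05,-0.008,0]
    - [0.05,-0.008,0]
    - [0.05,-0.008,0]
    - [0.05,-0.008,0]
    - [0.05,-0.008,0]
  dr:
    - [0,0,0.167]
    - [0,0,0.167]
    - [0,0,0.167]
    - [0,0,0.167]
    - [0,0,0.167]
    - [0,0,0.167]
    - [0,0,0.167]
    - [0,0,0.167]

```text
t: 5.92
ee_pos: [0.4873, 0.0453, 0.0508]
tool_rot: [0.001, 0.735, 0.678, 0.0]
wrist_force: [0.8, -2.5, -0.1]
finger_gap: 0.0001
```

```bash
python3 - <<'E'
from h import *
p,a=tcp_pose(175.3,.017);delta(p,.05,a)
p,a=tcp_pose(150.3,.017);delta(p,.05,a)
E
```

```text
t 5.925 now [0.4873 0.0453 0.0508] ax 85.31 F [ 0.81 -2.53 -0.12] -> [0.4874 0.046 ] 0.05 85.30000000000001
delta units [0.005 0.    0.005] turn units [0.002 0.001 0.   ]
t 5.925 now [0.4873 0.0453 0.0508] ax 85.31 F [ 0.81 -2.53 -0.12] -> [0.4912 0.0833] 0.05 60.30000000000001
delta units [0.255 0.006 0.005] turn units [0.002 0.    0.834]
```

arm_command:
  delta_pos:
    - [0.05,-0.008,0]
    - [0.05,-0.008,0]
    - [0.05,-0.008,0]
    - [0.05,-0.008,0]
    - [0.03,-0.005,0]
    - [0,0,0]
  dr:
    - [0,0,0.167]
    - [0,0,0.167]
    - [0,0,0.167]
    - [0,0,0.167]
    - [0,0,0.1]
    - [0,0,0]

```text
t: 6.68
ee_pos: [0.4897, 0.0806, 0.0505]
tool_rot: [-0.0, 0.855, 0.519, -0.0]
wrist_force: [-0.0, 0.6, -1.0]
finger_gap: -0.0001
```

arm_command:
  delta_pos:
    - [0.01,-0.002,0]
    - [0.01,-0.002,0]
    - [0.01,-0.002,0]
    - [0,0,0]
  dr:
    - [0,0,0.033]
    - [0,0,0.033]
    - [0,0,0.033]
    - [0,0,0]

```text
t: 7.18
ee_pos: [0.491, 0.0849, 0.0505]
tool_rot: [0.0, 0.869, 0.495, -0.0]
wrist_force: [-0.8, -1.3, 0.3]
finger_gap: -0.0001
```

```bash
python3 - <<'E'
from h import *
from station import imaging
p,a=tcp_pose(147.3,.017);delta(p,.05,a)
for n,(x,y) in (('side',(280,200)),):
    c=imaging.read_camera(n)['color'][:,:,::-1]
    cv2.imwrite(f'pics/{n}4.png',cv2.resize(c[y:y+100,x:x+120],None,fx=6,fy=6,interpolation=cv2.INTER_CUBIC))
E
```

```text
t 7.175 now [0.491  0.0849 0.0505] ax 59.38 F [-0.76 -1.31  0.34] -> [0.4928 0.0876] 0.05 57.30000000000001
delta units [0.022 0.001 0.003] turn units [0.    0.    0.069]
```

View pics/side4.png

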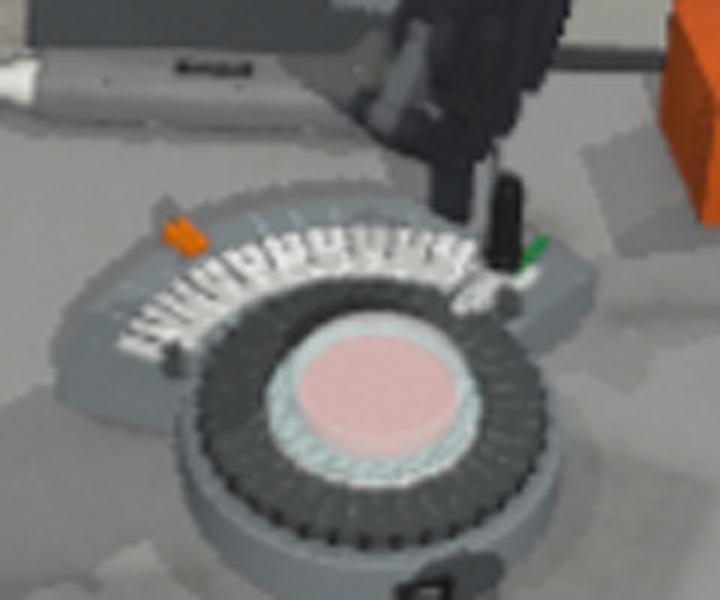

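arm_command:
  delta_pos:
    - [0.01,-0.001,0]
    - [0.01,-0.001,0]
    - [0,0,0]
  dr:
    - [0,0,0.033]
    - [0,0,0.033]
    - [0,0,0]

```text
t: 7.6
ee_pos: [0.4919, 0.0873, 0.0505]
tool_rot: [-0.0, 0.877, 0.48, -0.0]
wrist_force: [-1.8, -3.0, 0.5]
finger_gap: 0.0002
```

arm_command:
  delta_pos:
    - [0.01,-0.001,0]
    - [0.01,0,0]
    - [0,0,0]
  dr:
    - [0,0,0.033]
    - [0,0,0.033]
    - [0,0,0]

```text
t: 7.98
ee_pos: [0.4916, 0.0877, 0.0504]
tool_rot: [0.0, 0.886, 0.464, -0.002]
wrist_force: [-7.7, -8.7, 7.2]
finger_gap: -0.0001
```

arm_command:
  delta_pos:
    - [0.006,0,0]
    - [0,0,0]
  dr:
    - [0,0,0]
    - [0,0,0]

```text
t: 8.22
ee_pos: [0.4917, 0.0878, 0.0504]
tool_rot: [0.0, 0.886, 0.464, -0.003]
wrist_force: [-9.7, -11.3, 7.6]
finger_gap: -0.0001
```

```bash
python3 - <<'E'
from h import *
from station import imaging
p,a=tcp_pose(147.3,.017);delta(p,.05,a)
for n,(x,y) in (('side',(280,200)),('top',(250,205))):
    c=imaging.read_camera(n)['color'][:,:,::-1]
    cv2.imwrite(f'pics/{n}5.png',cv2.resize(c[y:y+100,x:x+120],None,fx=6,fy=6,interpolation=cv2.INTER_CUBIC))
E
```

```text
t 8.225 now [0.4917 0.0878 0.0504] ax 55.26 F [ -9.73 -11.32   7.59] -> [0.4928 0.0876] 0.05 57.30000000000001
delta units [0.003 0.007 0.003] turn units [-0.004  0.009 -0.068]
```

View pics/side5.png

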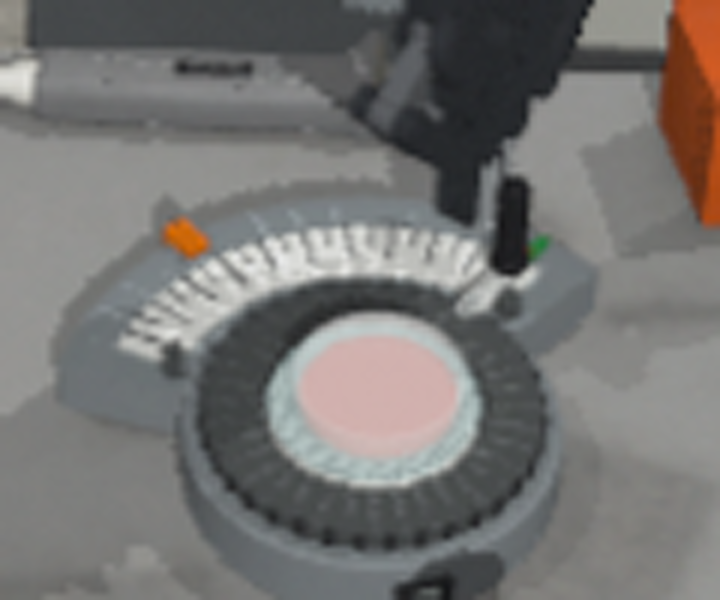

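arm_command:
  delta_pos:
    - [-0.06,0,0]
    - [-0.08,0,0]
    - [0,0,-0.15]
    - [0,0,-0.2]
    - [0,0,-0.05]
    - [0,0,0]
  dr:
    - [0,0,0]
    - [0,0,0]
    - [0,0,0]
    - [0,0,0]
    - [0,0,0]
    - [0,0,0]

```text
t: 9.07
ee_pos: [0.4825, 0.0739, 0.1106]
tool_rot: [-0.0, 0.885, 0.465, 0.001]
wrist_force: [0.1, -0.5, 0.2]
finger_gap: 0.0001
```

```bash
python3 - <<'E'
from h import *
from station import imaging
p,a=tcp_pose(147.3,-.03);delta(p,.11,a)
for n,(x,y) in (('side',(280,200)),('top',(250,205))):
    c=imaging.read_camera(n)['color'][:,:,::-1]
    cv2.imwrite(f'pics/{n}6.png',cv2.resize(c[y:y+100,x:x+120],None,fx=6,fy=6,interpolation=cv2.INTER_CUBIC))
E
```

```text
t 9.075 now [0.4825 0.0739 0.1106] ax 55.45 F [ 0.1  -0.48  0.16] -> [0.5182 0.1272] 0.11 57.30000000000001
delta units [ 0.427 -0.006  0.005] turn units [ 0.001 -0.002 -0.062]
```

View pics/side6.png

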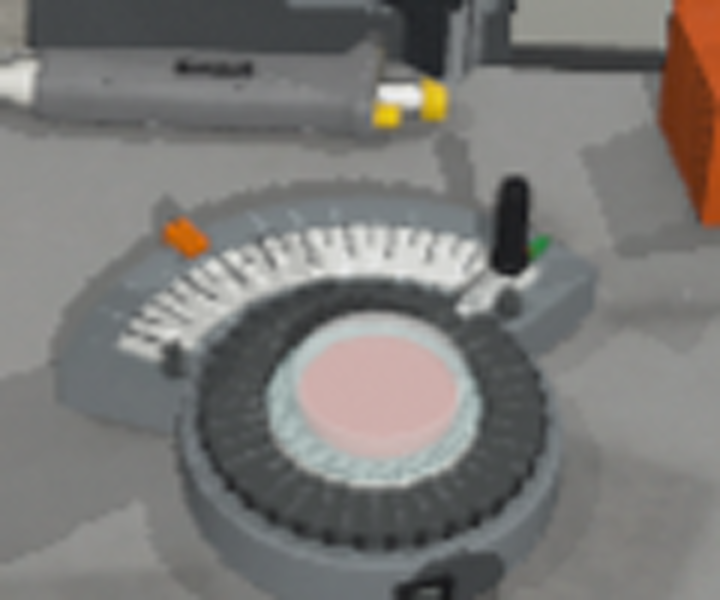

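View pics/top6.png

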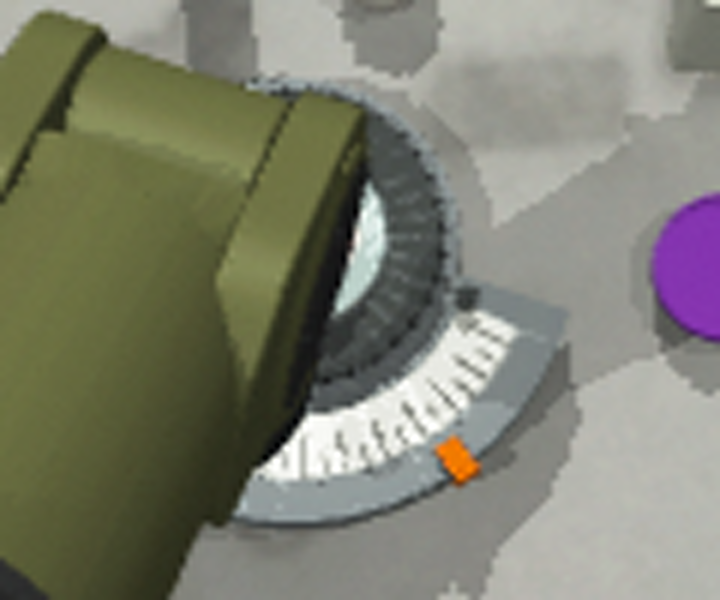

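```bash
python3 - <<'E'
from h import *
full=lambda uv,o:np.array(o)+(np.atleast_2d(uv)+.5)/6-.5
def rep(l,n,uv,o,z):
    b=back(n,full(uv,o),z)[0]; 
    for c in ([.5735,.056],[.5732,.0574]): v=b[:2]-c; print(l,n,b.round(4),'r',np.hypot(*v).round(4),'ang',(np.degrees(np.arctan2(v[1],v[0]))%360).round(2))
rep('tabC','side',(186,238),(280,200),.033)
rep('tabC','top',(458,460),(250,205),.033)
rep('pintop','side',(514,182),(280,200),.0765)
# overlay fine crops of tab
for n,o in (('side',(300,228)),('top',(315,270))):
    pass
c=cv2.imread('pics/side6.png')[190:310,120:260]; cv2.imwrite('pics/s6t.png',cv2.resize(c,None,fx=4,fy=4))
c=cv2.imread('pics/top6.png')[400:520,380:540]; cv2.imwrite('pics/t6t.png',cv2.resize(c,None,fx=4,fy=4))
E
```

```text
tabC side [ 0.4905 -0.0119  0.033 ] r 0.1072 ang 219.29
tabC side [ 0.4905 -0.0119  0.033 ] r 0.1079 ang 219.96
tabC top [ 0.4885 -0.0133  0.033 ] r 0.1097 ang 219.19
tabC top [ 0.4885 -0.0133  0.033 ] r 0.1103 ang 219.86
pintop side [0.501  0.1032 0.0765] r 0.0865 ang 146.93
pintop side [0.501  0.1032 0.0765] r 0.0855 ang 147.6
```

View pics/s6t.png

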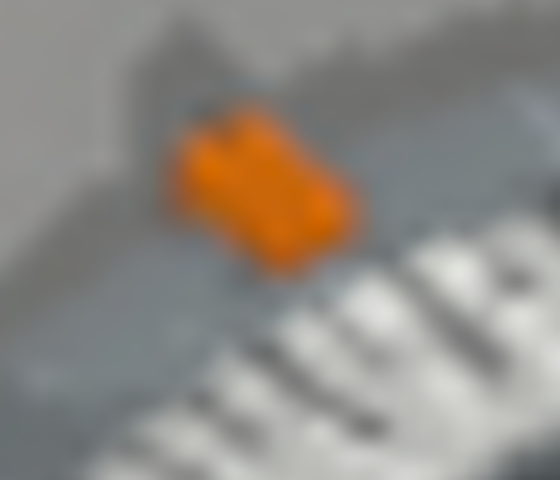

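View pics/t6t.png

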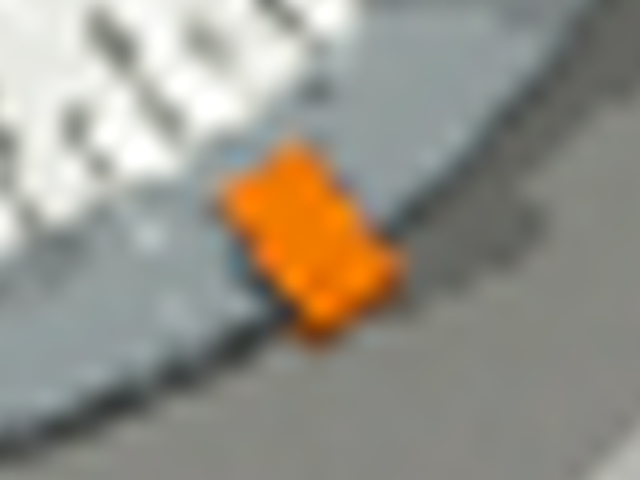

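arm_command:
  delta_pos:
    - [0.1,0,0]
    - [0.15,0,0]
    - [0.13,0,0]
    - [0.05,0,0]
    - [0,0,0]
  dr:
    - [0,0,0]
    - [0,0,0]
    - [0,0,0]
    - [0,0,-0.06]
    - [0,0,0]

```text
t: 9.8
ee_pos: [0.519, 0.127, 0.1102]
tool_rot: [0.0, 0.877, 0.48, -0.0]
wrist_force: [-0.2, 0.2, -0.2]
finger_gap: -0.0002
```

arm_command:
  delta_pos:
    - [0,0,0.1]
    - [0,0,0.15]
    - [0,0,0.1]
    - [0,0,0.05]
    - [0,0,0]
  dr:
    - [0,0,0]
    - [0,0,0]
    - [0,0,0]
    - [0,0,0]
    - [0,0,0]

```text
t: 10.42
ee_pos: [0.5188, 0.1263, 0.0501]
tool_rot: [-0.0, 0.878, 0.479, -0.0]
wrist_force: [-0.1, 0.7, -0.9]
finger_gap: 0.0003
```

```bash
python3 - <<'E'
from h import *
from station import imaging
p,a=tcp_pose(147.3,-.017);delta(p,.05,a)
for n,(x,y) in (('side',(280,200)),):
    c=imaging.read_camera(n)['color'][:,:,::-1]
    cv2.imwrite(f'pics/{n}7.png',cv2.resize(c[y:y+100,x:x+120],None,fx=6,fy=6,interpolation=cv2.INTER_CUBIC))
E
```

```text
t 10.425 now [0.5188 0.1263 0.0501] ax 57.19 F [-0.14  0.74 -0.92] -> [0.5112 0.1162] 0.05 57.30000000000001
delta units [-0.084 -0.006  0.001] turn units [-0.001  0.001 -0.004]
```

View pics/side7.png

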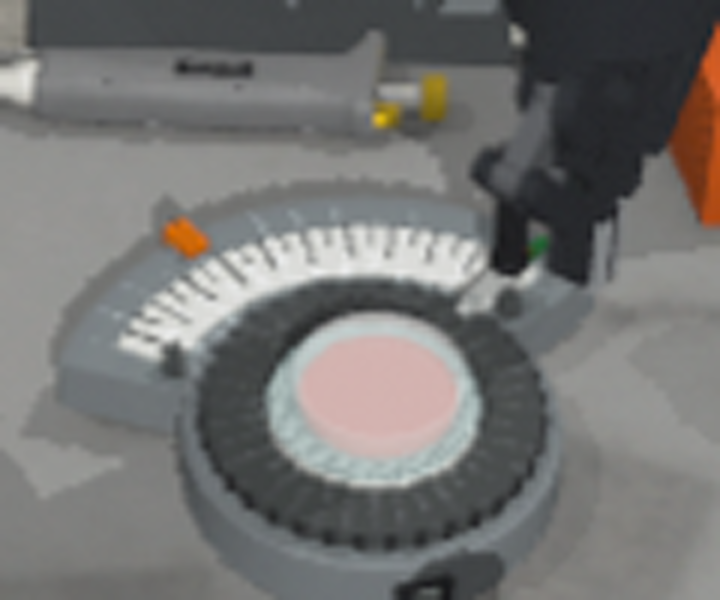

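arm_command:
  delta_pos:
    - [-0.04,-0.003,0]
    - [-0.04,-0.003,0]
    - [-0.05,-0.008,0]
    - [-0.05,-0.008,0]
    - [-0.05,-0.008,0]
    - [-0.05,-0.008,0]
    - [-0.05,-0.008,0]
    - [-0.05,-0.008,0]
  dr:
    - [0,0,0]
    - [0,0,0]
    - [0,0,-0.167]
    - [0,0,-0.167]
    - [0,0,-0.167]
    - [0,0,-0.167]
    - [0,0,-0.167]
    - [0,0,-0.167]

```text
t: 11.48
ee_pos: [0.489, 0.078, 0.0509]
tool_rot: [-0.0, 0.722, 0.691, 0.0]
wrist_force: [-0.4, 2.0, 0.4]
finger_gap: -0.0003
```

```bash
python3 - <<'E'
from h import *
from station import imaging
p,a=tcp_pose(177.3,-.017);delta(p,.05,a)
p,a=tcp_pose(207.3,-.017);delta(p,.05,a)
for n,(x,y) in (('side',(280,200)),):
    c=imaging.read_camera(n)['color'][:,:,::-1]
    cv2.imwrite(f'pics/{n}8.png',cv2.resize(c[y:y+100,x:x+120],None,fx=6,fy=6,interpolation=cv2.INTER_CUBIC))
E
```

```text
t 11.475 now [0.489  0.078  0.0509] ax 87.48 F [-0.39  2.01  0.42] -> [0.4894 0.077 ] 0.05 87.30000000000001
delta units [-0.007  0.003  0.006] turn units [-0.001 -0.002  0.006]
t 11.475 now [0.489  0.078  0.0509] ax 87.48 F [-0.39  2.01  0.42] -> [0.4902 0.0321] 0.05 117.30000000000001
delta units [-0.305  0.021  0.006] turn units [-0.    -0.002 -0.994]
```

View pics/side8.png

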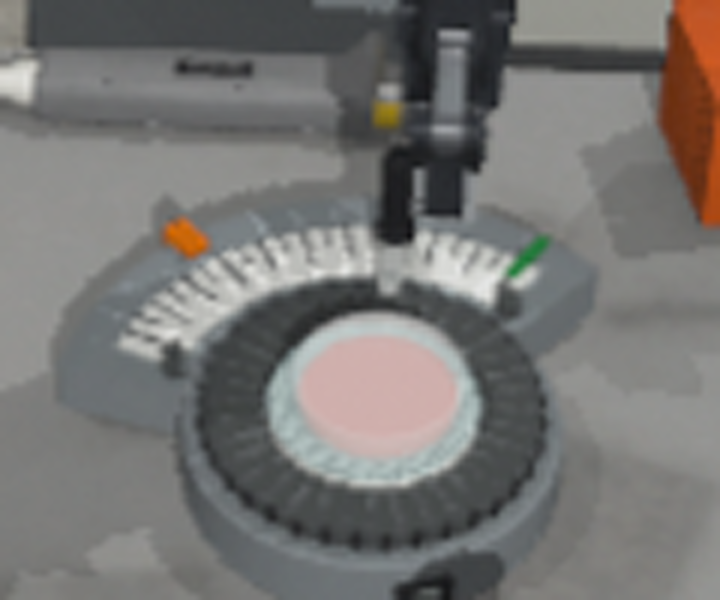

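arm_command:
  delta_pos:
    - [-0.05,-0.008,0]
    - [-0.05,-0.008,0]
    - [-0.05,-0.008,0]
    - [-0.05,-0.008,0]
    - [-0.05,-0.008,0]
    - [-0.05,-0.007,0.005]
    - [0,0,0]
  dr:
    - [0,0,-0.167]
    - [0,0,-0.167]
    - [0,0,-0.167]
    - [0,0,-0.167]
    - [0,0,-0.167]
    - [0,0,-0.167]
    - [0,0,0]

```text
t: 12.4
ee_pos: [0.4904, 0.0321, 0.05]
tool_rot: [0.0, 0.521, 0.853, 0.0]
wrist_force: [-0.4, -1.1, 0.2]
finger_gap: -0.0002
```

arm_command:
  delta_pos:
    - [-0.03,-0.005,0]
    - [-0.02,-0.003,0]
    - [0,0,0]
  dr:
    - [0,0,-0.1]
    - [0,0,-0.067]
    - [0,0,0]

```text
t: 12.78
ee_pos: [0.4929, 0.0255, 0.0498]
tool_rot: [0.0, 0.483, 0.876, -0.0]
wrist_force: [-0.7, -0.1, -0.2]
finger_gap: 0.0
```

```bash
python3 - <<'E'
from h import *
from station import imaging
p,a=tcp_pose(212.3,-.017);delta(p,.05,a)
p,a=tcp_pose(219.5,-.017);delta(p,.05,a)
for n,(x,y) in (('side',(280,200)),('top',(250,205))):
    c=imaging.read_camera(n)['color'][:,:,::-1]
    cv2.imwrite(f'pics/{n}9.png',cv2.resize(c[y:y+100,x:x+120],None,fx=6,fy=6,interpolation=cv2.INTER_CUBIC))
E
```

```text
t 12.775 now [0.4929 0.0255 0.0498] ax 122.26 F [-0.69 -0.1  -0.25] -> [0.4926 0.0249] 0.05 122.30000000000001
delta units [-0.002 -0.004 -0.001] turn units [ 0.     0.    -0.001]
t 12.775 now [0.4929 0.0255 0.0498] ax 122.26 F [-0.69 -0.1  -0.25] -> [0.4971 0.0151] 0.05 129.5
delta units [-0.074 -0.013 -0.001] turn units [ 0.     0.    -0.241]
```

View pics/side9.png

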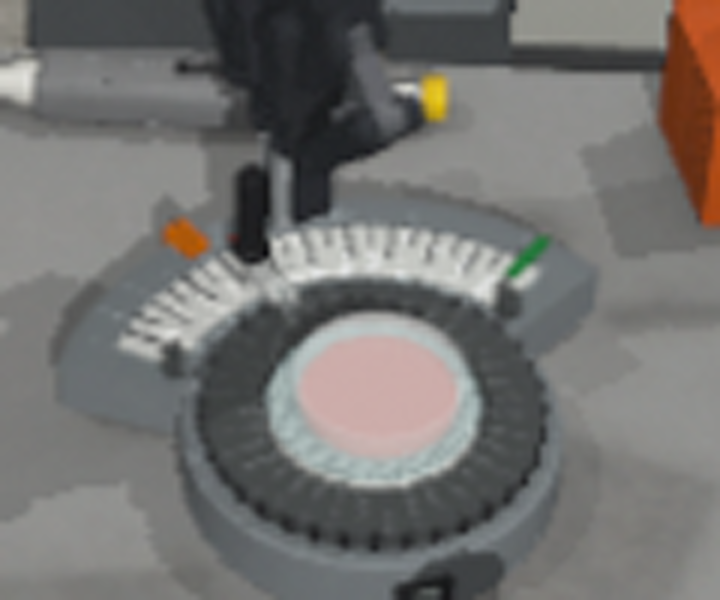

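View pics/top9.png

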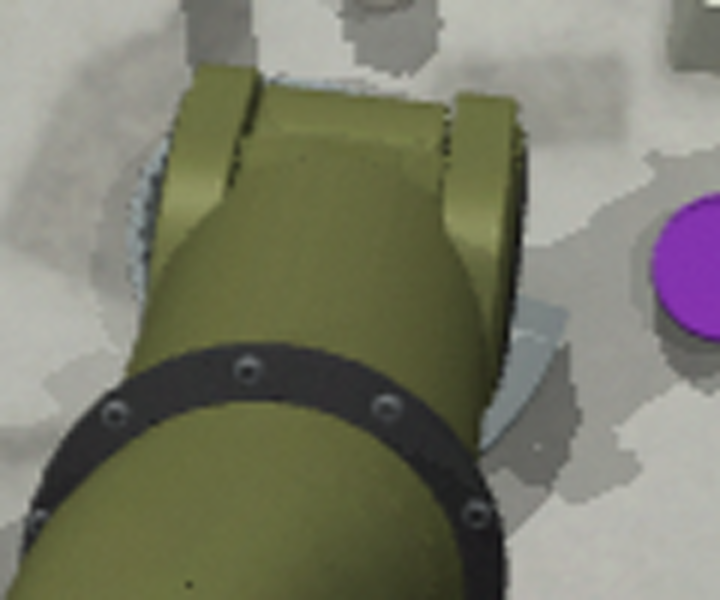

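```bash
python3 - <<'E'
from h import *
full=lambda uv,o:np.array(o)+(np.atleast_2d(uv)+.5)/6-.5
def rep(l,n,uv,o,z):
    b=back(n,full(uv,o),z)[0]; 
    for c in ([.5735,.056],[.5732,.0574]): v=b[:2]-c; print(l,n,b.round(4),'r',np.hypot(*v).round(4),'ang',(np.degrees(np.arctan2(v[1],v[0]))%360).round(2))
rep('pintop','side',(253,172),(280,200),.0765)
for th in (210,212,213,214,216):
  X=[np.r_[C+.085*u(th),.0765],np.r_[C+.085*u(th),.0365],np.r_[C+.099*u(th),.0315]]
  print(th,((proj('side',X)-[280,200]+.5)*6-.5).round(1).tolist())
c=cv2.imread('pics/side9.png')[140:300,130:330]; cv2.imwrite('pics/s9t.png',cv2.resize(c,None,fx=4,fy=4))
E
```

```text
pintop side [0.5011 0.0125 0.0765] r 0.0845 ang 210.99
pintop side [0.5011 0.0125 0.0765] r 0.0849 ang 211.9
210 [[256.0, 169.8], [255.3, 252.0], [237.4, 237.7]]
212 [[248.5, 172.5], [247.9, 254.7], [228.9, 240.8]]
213 [[244.8, 173.9], [244.3, 256.1], [224.8, 242.4]]
214 [[241.1, 175.4], [240.7, 257.6], [220.6, 244.1]]
216 [[233.8, 178.4], [233.6, 260.7], [212.4, 247.6]]
```

View pics/s9t.png

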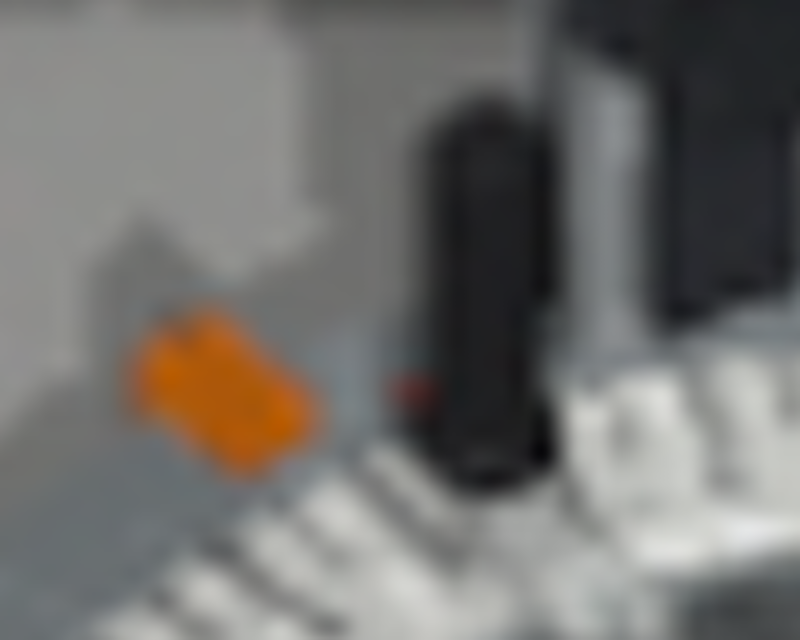

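arm_command:
  delta_pos:
    - [-0.02,-0.003,0]
    - [-0.02,-0.003,0]
    - [-0.015,-0.003,0]
    - [-0.01,-0.002,0]
    - [0,0,0]
    - [0,0,0]
  dr:
    - [0,0,-0.067]
    - [0,0,-0.067]
    - [0,0,-0.05]
    - [0,0,-0.033]
    - [0,0,0]
    - [0,0,0]

```text
t: 13.62
ee_pos: [0.4973, 0.0164, 0.0498]
tool_rot: [0.0, 0.432, 0.902, -0.0]
wrist_force: [-0.1, -0.5, -0.2]
finger_gap: 0.0002
```

arm_command:
  delta_pos:
    - [0.05,0,0]
    - [0.1,0,0]
    - [0,0,-0.2]
    - [0,0,-0.3]
    - [0,0,-0.3]
    - [0,0.3,0]
    - [0,0.3,0]
    - [0,0.3,0]
  dr:
    - [0,0,0]
    - [0,0,0]
    - [0,0,0]
    - [0,0,0]
    - [0,0,0]
    - [0,0,0]
    - [0,0,0]
    - [0,0,0]

```text
t: 14.62
ee_pos: [0.5883, 0.121, 0.17]
tool_rot: [-0.0, 0.431, 0.902, 0.0]
wrist_force: [0.6, -0.4, 0.7]
finger_gap: -0.0004
```

```bash
python3 - <<'E'
from h import *
from station import imaging,env
print(env.read_state()['t'])
for n,(x,y) in (('side',(280,200)),('top',(250,205))):
    c=imaging.read_camera(n)['color'][:,:,::-1]
    cv2.imwrite(f'pics/{n}10raw.png',c)
    cv2.imwrite(f'pics/{n}10.png',cv2.resize(c[y:y+100,x:x+120],None,fx=6,fy=6,interpolation=cv2.INTER_CUBIC))
E
```

```text
14.625
```

View pics/side10.png

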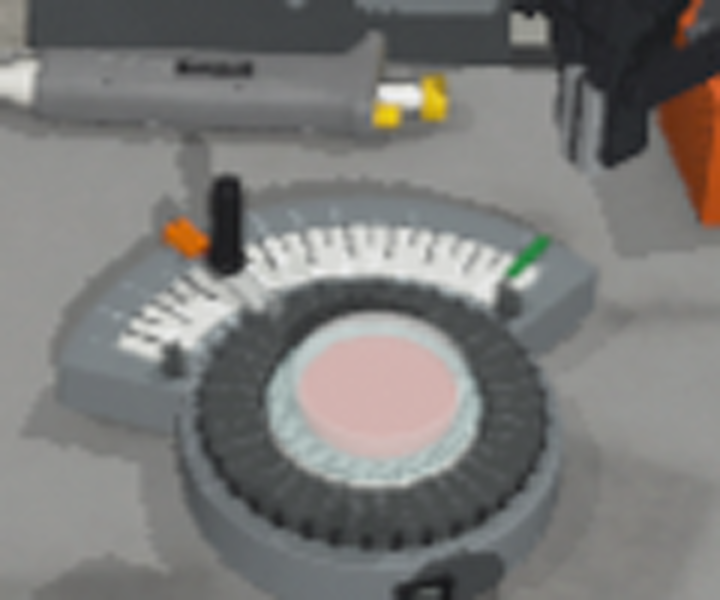

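View pics/top10.png

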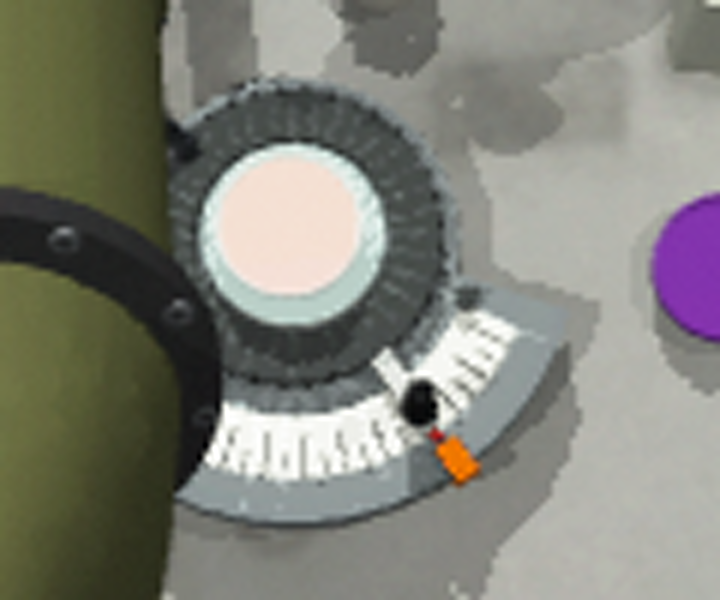

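```bash
python3 - <<'E'
import cv2
t=cv2.imread('pics/top10raw.png')[262:292,305:345]; cv2.imwrite('pics/t10z.png',cv2.resize(t,None,fx=20,fy=20,interpolation=cv2.INTER_CUBIC))
t=cv2.imread('pics/side10raw.png')[225:252,300:330]; cv2.imwrite('pics/s10z.png',cv2.resize(t,None,fx=20,fy=20,interpolation=cv2.INTER_CUBIC))
E
```

```text
(no output)
```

View pics/t10z.png

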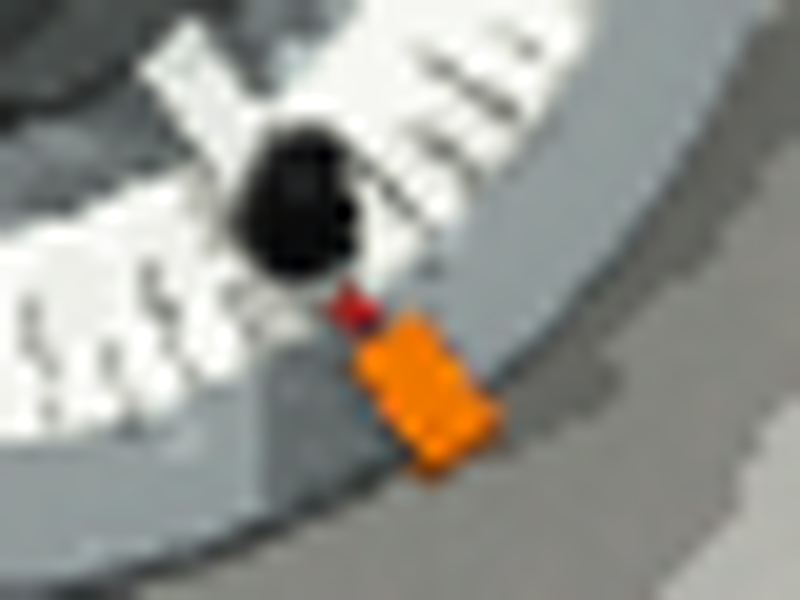

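View pics/s10z.png

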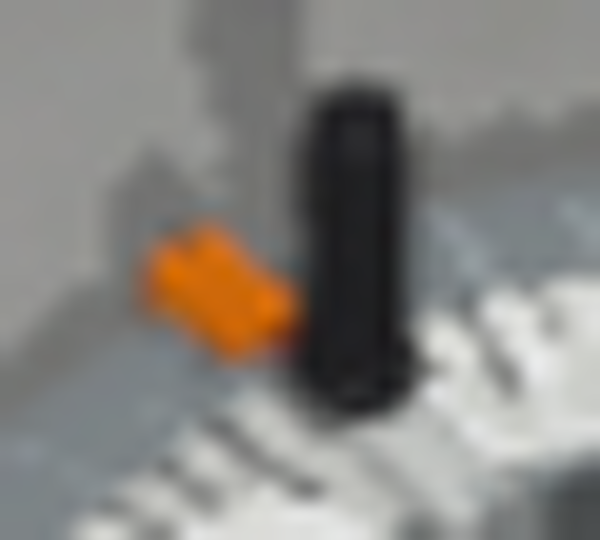

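```bash
cat > m.py <<'E'
from h import *
import sys
def meas(fn,n='top'):
    im=cv2.imread(fn).astype(float); b,g,r=[im[262:292,305:345,i] if n=='top' else im[225:252,300:330,i] for i in range(3)]
    off=np.array([305,262] if n=='top' else [300,225])
    # soft weights: orange: g-b large ; red: r-max(g,b) with g~b
    wo=np.clip(g-b-15,0,None)*(r>120); wr=np.clip(r-np.maximum(g,b)-40,0,None)*(np.abs(g-b)<30)
    for l,w,z in (('tab',wo,.033),('red',wr,.0315)):
        if w.sum()==0: print(l,'none');continue
        yy,xx=np.mgrid[:w.shape[0],:w.shape[1]]; c=np.array([(w*xx).sum(),(w*yy).sum()])/w.sum()+off
        B=back(n,[c],z)[0]
        print(n,l,c.round(2),(w>0).sum(),B.round(4),[((np.degrees(np.arctan2(B[1]-y,B[0]-x))%360).round(2),np.hypot(B[1]-y,B[0]-x).round(4)) for x,y in([.5735,.056],[.5732,.0574],[.5738,.0560])])
for n in('top','side'): meas(f'pics/{n}{sys.argv[1]}raw.png',n)
full=lambda p:np.array([305,262])+(np.array(p)+.5)/20-.5
for l,p,z in (('red',(355,307),.0315),('in',(383,337),.033),('out',(466,446),.033)):
    B=back('top',[full(p)],z)[0]-[*C,0]; print(l,np.degrees(np.arctan2(B[1],B[0]))%360,np.hypot(*B[:2]))
E
python3 m.py 10
python3 - <<'E'
from h import *
# circle fit of ring outer radius edge / dish in top view for centre check: Hough not needed; lever line
full=lambda p:np.array([305,262])+(np.array(p)+.5)/20-.5
a=back('top',[full((170,50)),full((195,40))],.0365); print(a)
E
```

```text
top tab [325.76 281.05] 34 [ 0.489  -0.0129  0.033 ] [(np.float64(219.18), np.float64(0.1091)), (np.float64(219.84), np.float64(0.1097)), (np.float64(219.08), np.float64(0.1093))]
top red [322.4  277.02] 6 [ 0.4981 -0.0045  0.0315] [(np.float64(218.75), np.float64(0.0967)), (np.float64(219.5), np.float64(0.0973)), (np.float64(218.64), np.float64(0.0969))]
side tab [310.5 239.2] 39 [ 0.4904 -0.0121  0.033 ] [(np.float64(219.31), np.float64(0.1074)), (np.float64(219.99), np.float64(0.1081)), (np.float64(219.21), np.float64(0.1077))]
side red [313.68 241.32] 2 [ 0.495  -0.0049  0.0315] [(np.float64(217.81), np.float64(0.0994)), (np.float64(218.55), np.float64(0.1)), (np.float64(217.71), np.float64(0.0996))]
red 218.7304475755114 0.09622534425054192
in 219.01419385647623 0.10114827104815101
out 219.24248559523778 0.11712021255431664
[[0.52650352 0.01926039 0.0365    ]
 [0.52787499 0.0164238  0.0365    ]]
```

arm_command:
  delta_pos:
    - [0,-0.3,0]
    - [0,-0.3,0]
    - [0,-0.3,0]
    - [0,0,0.3]
    - [0,0,0.3]
    - [0,0,0.15]
    - [0,0,0.05]
    - [0,0,0]
  dr:
    - [0,0,0]
    - [0,0,0]
    - [0,0,0]
    - [0,0,0]
    - [0,0,0]
    - [0,0,0]
    - [0,0,0]
    - [0,0,0]

```text
t: 15.72
ee_pos: [0.4826, 0.0344, 0.0499]
tool_rot: [-0.0, 0.431, 0.902, -0.0]
wrist_force: [0.6, -0.4, 1.0]
finger_gap: -0.0002
```

```bash
python3 - <<'E'
from h import *
p0=np.array([.4973,.0164]); a0=128.8
for d in (0,.45):
    r=R.from_euler('z',d,degrees=True).as_matrix()[:2,:2]; delta(C+r@(p0-C),.05,a0+d)
E
```

```text
t 15.725 now [0.4826 0.0344 0.0499] ax 128.88 F [ 0.63 -0.35  1.  ] -> [0.4973 0.0164] 0.05 128.8
delta units [-0.155  0.001 -0.   ] turn units [-0.001 -0.     0.003]
t 15.725 now [0.4826 0.0344 0.0499] ax 128.88 F [ 0.63 -0.35  1.  ] -> [0.4976 0.0158] 0.05 129.25
delta units [-0.16  0.   -0.  ] turn units [-0.001 -0.    -0.012]
```

arm_command:
  delta_pos:
    - [-0.08,0,0]
    - [-0.05,0,0]
    - [-0.02,0,0]
    - [-0.005,0,0]
    - [0,0,0]
    - [0,0,0]
    - [0,0,0]
    - [0,0,0]
  dr:
    - [0,0,0]
    - [0,0,0]
    - [0,0,0]
    - [0,0,0]
    - [0,0,0]
    - [0,0,0]
    - [0,0,0]
    - [0,0,0]

```text
t: 16.73
ee_pos: [0.4975, 0.0161, 0.0498]
tool_rot: [-0.0, 0.432, 0.902, -0.0]
wrist_force: [-0.8, -0.7, 0.4]
finger_gap: 0.0004
```

arm_command:
  delta_pos:
    - [0.05,0,0]
    - [0.1,0,0]
    - [0,0,-0.2]
    - [0,0,-0.3]
    - [0,0,-0.3]
    - [0,0.3,0]
    - [0,0.3,0]
    - [0,0.3,0]
  dr:
    - [0,0,0]
    - [0,0,0]
    - [0,0,0]
    - [0,0,0]
    - [0,0,0]
    - [0,0,0]
    - [0,0,0]
    - [0,0,0]

```text
t: 17.73
ee_pos: [0.5886, 0.1204, 0.1699]
tool_rot: [-0.0, 0.431, 0.902, 0.0]
wrist_force: [0.1, 0.7, -0.7]
finger_gap: 0.0001
```

```bash
python3 - <<'E'
from h import *
from station import imaging,env
print(env.read_state()['t'])
for n in ('side','top'):
    c=imaging.read_camera(n)['color'][:,:,::-1]; cv2.imwrite(f'pics/{n}11raw.png',c)
t=cv2.imread('pics/top11raw.png')[262:292,305:345]; cv2.imwrite('pics/t11z.png',cv2.resize(t,None,fx=20,fy=20,interpolation=cv2.INTER_CUBIC))
E
python3 m.py 11
```

```text
17.725
top tab [325.76 281.04] 34 [ 0.489  -0.0129  0.033 ] [(np.float64(219.19), np.float64(0.109)), (np.float64(219.85), np.float64(0.1097)), (np.float64(219.09), np.float64(0.1093))]
top red [322.7  276.91] 5 [ 0.4984 -0.0052  0.0315] [(np.float64(219.18), np.float64(0.0969)), (np.float64(219.93), np.float64(0.0975)), (np.float64(219.07), np.float64(0.0971))]
side tab [310.54 239.22] 39 [ 0.4904 -0.012   0.033 ] [(np.float64(219.29), np.float64(0.1073)), (np.float64(219.97), np.float64(0.108)), (np.float64(219.19), np.float64(0.1076))]
side red [313.44 241.56] 2 [ 0.4958 -0.0054  0.0315] [(np.float64(218.3), np.float64(0.099)), (np.float64(219.04), np.float64(0.0997)), (np.float64(218.19), np.float64(0.0993))]
red 218.7304475755114 0.09622534425054192
in 219.01419385647623 0.10114827104815101
out 219.24248559523778 0.11712021255431664
```

View pics/t11z.png

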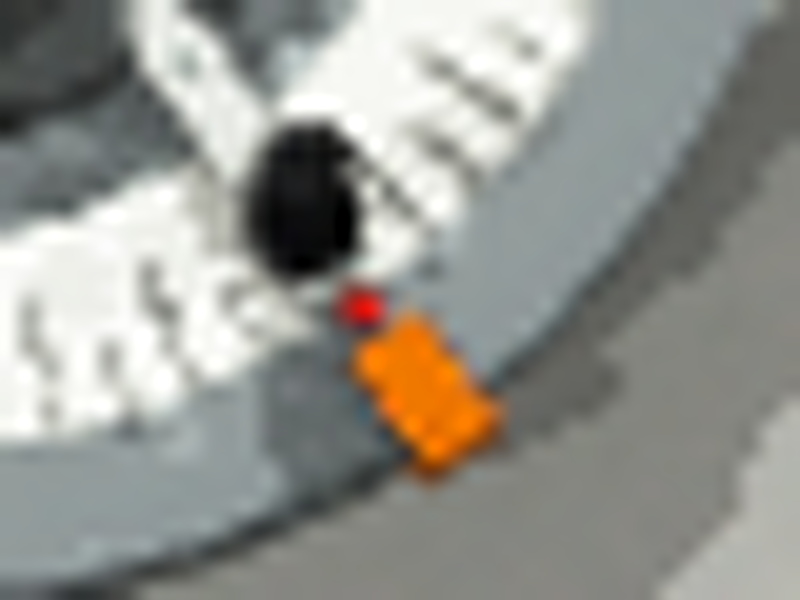

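```bash
python3 - <<'E'
import cv2,numpy as np
a=cv2.imread('pics/side0.png').astype(int);b=cv2.imread('pics/side11raw.png').astype(int)
def cen(im,y0,y1,x0,x1):
    s=im[y0:y1,x0:x1]; m=(s[...,2]-s[...,1]>25); yy,xx=np.nonzero(m); return len(yy),xx.mean()+x0,yy.mean()+y0
print('dish',cen(a,245,285,322,362),cen(b,245,285,322,362))
from station import ticket; print(ticket.close_job())
E
```

```text
dish (314, np.float64(342.687898089172), np.float64(264.4490445859873)) (322, np.float64(342.7391304347826), np.float64(264.41614906832297))
the job is handed in; nothing more can be done
None
```

I pushed the lever back to its home stop, then pushed it the other way until the red pointer stood at the middle of the orange tab, and handed the job in at about 18 s. The fingers were shut throughout and only their outer edge touched the pin, so it was never pinched.

- **Home stop:** at the green mark the lever stopped moving and the contact force rose to about 15 N. The side picture showed it against the stop post.
- **Pointer at the tab:** the first push left the pointer about 0.4° short, so I added one small push in the same direction. In the last top picture the pointer is at 219.18° and the tab's middle at 219.19°.
- **Side camera disagrees:** it put the pointer about 1° short of the tab. It saw only about two red pixels because the pin hid the pointer, so I trusted the top view.
- **Left in place:** the orange tab's position changed by at most 0.04 pixel over the last push, and the dish by less than 0.1 pixel since the start. I did not measure the other things on the table, and the arm was never brought near them at table height.
- **Arm:** at hand-in it was clear of everything, with the tool tip 17 cm above the table.

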